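# Separator in, stay lifted, parts case shut

## Task

Lay the blue separator sheet flat on the layer of white housings in the open parts case and let go of it; set it down, do not drop it. Then lift the red lid stay by its upright fin until it is well clear of the lid's steel pin, with the lid still standing open, and after that lower the lid gently until the case is fully shut. Leave the flask, the red bin and the screwdriver where they are.

Things in the scene. Friction and masses are not known exactly. Their poses are not given: they have to be found in the camera images.
- case: Grey parts case fixed to the bench, 250 (x) x 300 (y) x 100 mm (z), walls 6 mm, rim at z = 100. Origin: centre of the underside; own +x points from the front wall to the hinge side, z up. The lid hinges about own y at x = 75, z = 100; behind that is a fixed deck at rim height. A divider (top z = 68) at y = 33.5 parts the packed compartment (-y side) from the bay of the red stay (y = 36 to 144).
- front_rim (a point): Middle of the case's front rim (case x = -125, y = 0, z = 100), axes as the case. The open lid leans over the case from the hinge side, so a vertical gripper cannot get down to the stay's fin or the middle of the compartment: come in over this rim, the tool leaning back 30 to 40 degrees, fingers pointing down and towards the case's +x.
- layer_top (a point): Middle of the level tops of the three white housings in the compartment (case x = -24, y = -57, z = 62); axes as the case. The separator's origin belongs here. The compartment spans case x -119 to 71 and y -144 to 31; its walls are as high as the rim, the divider at y = 31 only 6 mm above the housings.
- separator: Loose stiff blue sheet 150 (own x) x 145 (own y) x 5 mm, 0.11 to 0.22 kg, with a black upright grip in its middle, 50 mm long along own x, 14 mm thick along own y, top 47 mm above the sheet's underside. Origin: centre of the underside. Starts flat on the bench; in the compartment it has about 19 mm (x) and 14 mm (y) to spare on each side when its axes match the case's.
- stay_fin (a point): Top centre of the fin on the red stay: the fin is 28 mm long along the case's x, 14 mm thick along the case's y, and stands 44 mm above the stay's bar. Locked, it lies at case x = -20, y = 90, z = 112, under the open lid. Its axes turn with the stay.
- stay_pivot (a point): Pivot of the red stay, at case x = -100, y = 90, z = 50; the axis runs along the case's y. The fin lies 80 mm towards case +x and 62 mm above it (locked).
- stay (a joint): Lift angle of the red stay in rad: 0 locked (bar level, its end hook behind the lid's steel pin), growing as the fin goes up; stop at 0.36. It clears the pin at about 0.15. Stiff: it stays where it is left; lifting it at the fin takes about 3 to 4 N.
- lid (a joint): Lid angle in rad: 0 shut, growing as it opens; stop at 1.08. It starts between 0.97 and 1.05. While the stay is locked it cannot go below about 0.95. Its hinge is stiff: once unlocked it still stays where it is left; pushing it shut near its free edge takes about 1 to 4 N.
- lid_hinge (a point): Middle of the lid's hinge line (case x = 75, y = 0, z = 100). The axes turn with the lid and match the case's when it is shut.
- lid_edge (a point): Middle of the free edge of the lid's outer (top) face: 200 mm from the hinge line along the lid and 45 mm out from it. The lid is a shallow tray 200 x 300 x 45 mm deep with a clear flat outer face and grey rims, and holds two white parts; shut, its outer face is 45 mm above the rim. Own axes as the lid_hinge point.
- flask: Black flask, 68 mm diameter, 210 mm high, standing; origin centre of the underside. Leave it alone.
- red_bin: Red open bin 150 x 110 x 70 mm with white parts; origin centre of the underside. Leave it alone.
- screwdriver: Screwdriver lying on the bench; leave it alone.
Not all that is in view belongs to the job. Of the things shaped like the separator, the blue one is meant.

How it is judged:
By the outcome, as a careful person would: the job done as asked, in the order asked, and still so for the second after the job is handed in, with the robot touching nothing.
It also fails if it takes over 61 s, if anything falls off the work surface, if the arm or the gripper's body presses on something with over 40 N, if the wrist force passes 120 N, or if a joint passes its speed limit or range.

## Robot

A 7-joint arm with a two-finger parallel gripper is mounted at the origin on the work surface. World frame = base frame: x ahead of the robot, y to its left, z up, the work surface at z = 0. Lengths are in m, angles in degrees, forces in N, time in s.
With the tool pointing down it reaches from about 0.425 to 0.875 m from the base axis. Payload 4.7 kg.
Tool frame: the origin (TCP) lies at the very end of the fingers, on their centre line; the grasp point (between the pads) lies 19 mm behind it; z points along the fingers, y is the line along which they close (so a half turn about z gives the same grasp; the last joint's range is limited). The gripper opens to 87 mm and grips with 3 to 60 N. Pads are 19 mm wide; open, the fingers measure 117 mm over their backs; the gripper's body (75 mm by 190 mm) begins 51 mm behind the grasp point.
Start: joints at [70.537, 18.392, -4.016, 83.108, 1.295, 78.541, -3.26], TCP at [0.225, -0.61, 0.195] pointing down, gripper open.
Joint ranges: [-163.93, 163.93], [-17.29, 119.83], [-79.2, 71.16], [3.27, 140.29], [-89.18, 269.18], [5.43, 117.66], [-154.24, 154.24]. Speed limits (degrees/s): [147.25, 147.25, 180, 180, 180, 180, 180].

## Interface

Orientations are given as [roll, pitch, yaw] about the fixed x, y, z axes, in that order (R = Rz(yaw) Ry(pitch) Rx(roll)).
In Python, from cell import get_obs, read_camera, sign_off, silhouettes gives the robot as it stands.
- The arm moves only by the tool play_rows, never from a script. Its argument "steps" is a list that holds one entry, the list of rows, each a list of 7 numbers: the shift along the tool's x, y, z in m, then the turn, a rotation vector about the tool's x, y, z in rad, then the finger opening in m, from 0 to 0.087. A call has 1 to 12 rows; each row shifts and turns the commanded pose from where the row before left it, along the tool's axes as they then stand; what a row does not reach is not made up. A row lasts 1/10 s, in which the tool goes at most 50 mm and 8.59 degrees, less where a joint would pass 70% of its speed; a pose out of reach is approached as far as the arm can. A call is refused whole if a number of a shift passes 0.05 or a number of a turn 0.15, either way. A call with a gripper value outside its range is refused whole. The fingers move at their own pace and stop on an object; "force" is the grip in N (left out, the last holds). Time passes only in rows, so rows that do not move let the fingers close. It gives the time, the measured TCP pose, the force, the opening and the grip force at its end, in the units of the state.
- get_obs(): the state, without advancing time (a new reading comes with each control period).
- read_camera(name): name is "side" or "top" or "wrist"; returns a dict with "frame" (420x560x3 uint8, red, green, blue), "intrinsics" (3x3 intrinsics, pixels), "view" (4x4, takes a point from world to camera coordinates). Camera axes: x right, y up, looking along -z (the intrinsics and any distortion apply to the point x, -y, -z); pixel columns grow to the right and rows downward; lengths in m; the calibration is good to about 2 mm. A picture is of the moment at which its call begins. There is no depth.
- sign_off(): hands the job in; it is judged then, once.
Trained networks look in the newest picture that a camera, given by its name, has taken for a name from the list of things; names that differ only in an ending like _2 or _b are one class to them, and where a whole thing is asked for, a point or a joint stands for the part that bears it (a point fixed in the world has none). Each returns a list of dicts, best first, with "p" (0 to 1); they miss things now and then, are a little off and sometimes report something else, mostly with a low value. They report only what shows in the picture. A call takes as long as a camera call. They do not tell look-alikes from the thing itself.
- silhouettes(camera, name): "pixels" (420x560 bool, what is visible of it) and "extent" ([left, top, right, bottom] in pixels, round what is visible of it).
The state is a dict: "time_s": time; "qpos": joint angles; "joint_velocities": joint speeds; "effort": joint torques, N m; "tool_pos": TCP position; "tool_rot": TCP orientation; "force": force on the tool from outside, world axes, zero at the start; "wrist_torque": the same for the moment, N m; "grip_width": finger opening in m; "grasp_force": force on a finger pad.
Only numpy, scipy, OpenCV 4.12 (cv2) and the standard library are available. Lean on these libraries where they do the work, as an engineer would, in place of code of your own. Each camera call takes 0.05 s, during which the arm holds its last target. There are 200 camera calls.

## Working session

There is one attempt and no reset: what is moved stays moved. The work goes in short steps, Python scripts to look and compute and a tool call to move; the robot and the scene stay as the last step left them, time stands still between calls to the robot, and variables do not carry over. Pictures are saved under pics/ and viewed, at most 10 in all, crops included, and the job is handed in when it is done.

Besides the shell and the picture viewer there is one more tool, called as a command line: name --argument value ..., lists and objects as JSON in quotes. play_rows: Moves the arm, as the interface text tells. Its arguments: {"type":"object","properties":{"steps":{"type":"array","items":{"type":"array","items":{"type":"array","items":{"type":"number"}}}},"force":{"type":"number"}},"required":["steps"]}

```bash
ls; mkdir -p pics; python3 - <<'E'
from cell import *
import cv2,numpy as np
ims=[]
for c in ["side","top"]:
    r=read_camera(c); cv2.imwrite(f"pics/{c}0.png",r["frame"][:,:,::-1])
    np.savez(f"{c}0.npz",**r)
    print(c,np.round(r["intrinsics"],1).tolist(),np.round(r["view"],3).tolist(),[k for k in r])
    for n in ["case","separator","flask","red_bin","stay","lid","screwdriver"]:
        for d in silhouettes(c,n): print(c,n,round(d["p"],2),d["extent"],d["pixels"].sum())
o=get_obs();print(o)
E
```

```text
pics
side [[545.2, 0.0, 281.0], [0.0, 545.2, 211.9], [0.0, 0.0, 1.0]] [[-0.891, -0.453, 0.0, 0.439], [0.352, -0.693, 0.629, -0.212], [-0.285, 0.561, 0.777, -1.76], [0.0, 0.0, 0.0, 1.0]] ['frame', 'intrinsics', 'view']
side case 0.64 [236.8, 135.5, 327.3, 221.5] 7708
side separator 0.79 [284.4, 268.4, 341.5, 323.2] 1977
side separator 0.75 [205.4, 272.1, 250.9, 316.3] 1862
side separator 0.69 [234.5, 131.0, 326.0, 224.8] 7727
side flask 0.68 [165.7, 207.1, 195.4, 259.7] 904
side red_bin 0.67 [305.0, 112.2, 350.0, 157.5] 1013
side lid 0.67 [233.6, 135.3, 327.6, 180.6] 1665
side screwdriver 0.71 [367.4, 168.8, 381.0, 211.7] 208
top [[519.7, 0.0, 275.2], [0.0, 519.7, 206.8], [0.0, 0.0, 1.0]] [[-0.02, -1.0, -0.011, 0.062], [0.98, -0.021, 0.196, -0.502], [-0.196, -0.007, 0.981, -1.503], [0.0, 0.0, 0.0, 1.0]] ['frame', 'intrinsics', 'view']
top case 0.62 [268.3, 120.8, 395.2, 260.7] 9816
top separator 0.86 [81.1, 248.4, 147.9, 312.0] 2398
top separator 0.64 [158.5, 179.5, 216.0, 242.2] 2341
top separator 0.57 [196.6, 260.2, 250.3, 314.1] 2525
top flask 0.79 [195.9, 112.6, 223.0, 150.9] 728

[... 307 characters left out ...]
s': 0.8, 'qpos': array([70.53621917, 18.38990208, -4.0181241 , 83.10363355,  1.29582554,
       78.54331996, -3.2598815 ]), 'joint_velocities': array([-0.11499121,  0.03196528, -0.01306896, -0.03683849, -0.04058047,
        0.05461354, -0.01146601]), 'effort': array([ 5.74901915e-04, -4.91040373e+01, -4.02901853e-01, -3.12756479e+01,
       -6.38281717e-02,  3.35883291e-02, -3.85547807e-06]), 'tool_pos': array([ 0.22520813, -0.60978353,  0.19504412]), 'tool_rot': array([1.79991670e+02, 2.86039005e-03, 2.02746931e+01]), 'force': array([-0.01524633,  0.02763815, -0.7117073 ]), 'wrist_torque': array([ 0.00336634, -0.03216991, -0.02005549]), 'grasp_force': 0.0, 'grip_width': 0.08718097803844727}
```

View pics/top0.png

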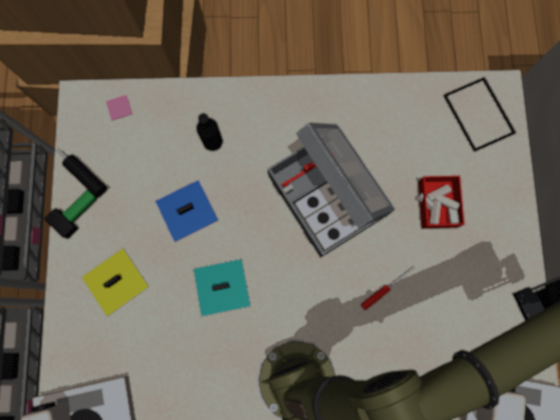

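View pics/side0.png

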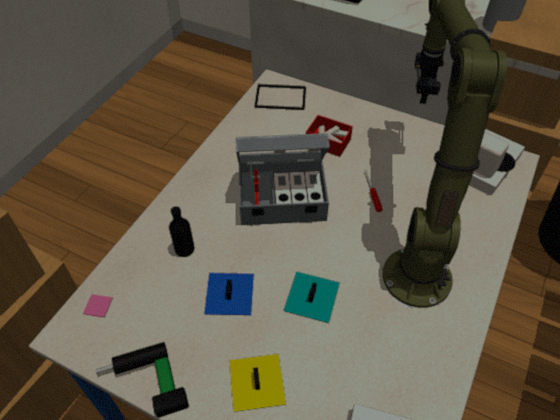

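```bash
cat > h.py <<'E'
import numpy as np,cv2
from scipy.optimize import least_squares
from scipy.spatial.transform import Rotation as R
def load(c): return dict(np.load(c+".npz"))
def proj(r,P):
    P=np.atleast_2d(P); v=r["view"]; c=P@v[:3,:3].T+v[:3,3]; c=c*[1,-1,-1]
    q=c@r["intrinsics"].T; return q[:,:2]/q[:,2:]
def onz(r,uv,z):
    v=r["view"]; Rt=v[:3,:3].T; o=-Rt@v[:3,3]
    uv=np.atleast_2d(uv).astype(float); d=np.c_[uv,np.ones(len(uv))]@np.linalg.inv(r["intrinsics"]).T
    d=(d*[1,-1,-1])@Rt.T; return o+d*((z-o[2])/d[:,2])[:,None]
def blue(r):
    h=cv2.cvtColor(r["frame"],cv2.COLOR_RGB2HSV); return cv2.inRange(h,(105,120,50),(125,255,255))
E
python3 - <<'E'
from h import *
t=load("top0");s=load("side0")
a=cv2.resize(t["frame"][118:262,262:400],None,fx=4,fy=4,interpolation=cv2.INTER_CUBIC)
b=cv2.resize(t["frame"][175:245,152:222],(240,240),interpolation=cv2.INTER_CUBIC)
c=cv2.resize(s["frame"][262:322,200:260],(240,240),interpolation=cv2.INTER_CUBIC)
o=np.zeros((576,800,3),np.uint8);o[:576,:552]=a;o[:240,556:796]=b;o[300:540,556:796]=c
cv2.imwrite("pics/crop.png",o[:,:,::-1])
for r in (t,s):
    m=blue(r); n,l,st,ce=cv2.connectedComponentsWithStats(m)
    i=1+np.argmax(st[1:,4]); cnt=max(cv2.findContours((l==i).astype('u1'),0,1)[0],key=len)
    hull=cv2.convexHull(cnt)[:,0]; w=onz(r,hull,0.005)[:,:2]
    print(st[i],cv2.minAreaRect((w*1000).astype(np.float32)))
E
```

```text
[ 157  181   60   60 1980] ((506.9049987792969, 326.0040283203125), (139.22335815429688, 142.81365966796875), 26.114124298095703)
[ 205  273   48   42 1749] ((509.62451171875, 327.25933837890625), (141.88609313964844, 148.185302734375), 25.615652084350586)
```

View pics/crop.png

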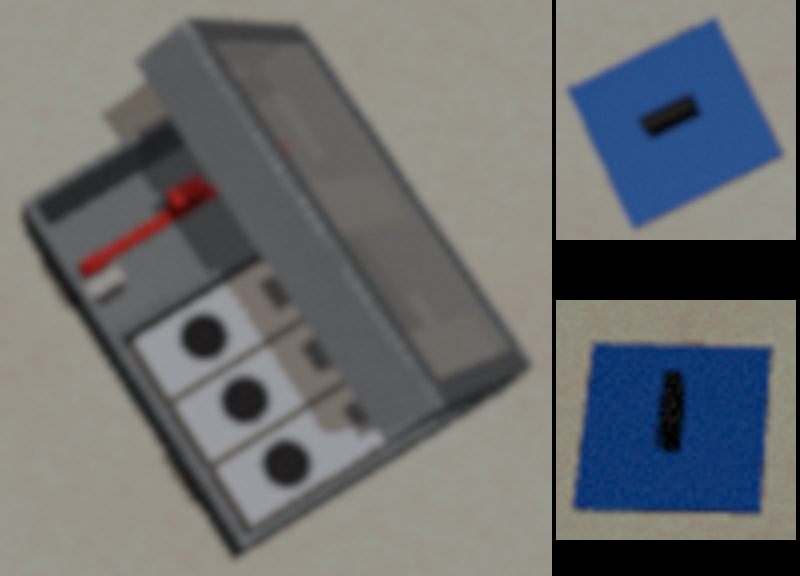

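Candidates in the top view are blue (186,210), yellow (115,282) and teal (221,288). The crop confirms that the blue sheet with the black grip is the one meant. The case is open, with its front rim running from (269,170) to (321,256).

```bash
cat > fit.py <<'E'
from h import *
from scipy.optimize import minimize
from cell import read_camera,silhouettes
def boxpts(x,y,z): return np.array([[a,b,c] for a in x for b in y for c in z])
def c2w(P,x,y,yaw): return P@R.from_euler('z',yaw).as_matrix().T+[x,y,0]
H=np.array([.075,0,.1])
def lidR(a): return R.from_euler('y',a).as_matrix()  # opening: free edge (-x) goes up
def model(p):
    b=boxpts([-.125,.125],[-.15,.15],[0,.1])
    l=boxpts([-.2,0],[-.15,.15],[0,.045])@lidR(p[3]).T+H
    return c2w(b,*p[:3]),c2w(l,*p[:3])
def render(r,p,S=4):
    m=np.zeros((420*S,560*S),np.uint8)
    for P in model(p):
        h=cv2.convexHull(((proj(r,P)+.5)*S*16).astype(np.int32))
        cv2.fillConvexPoly(m,h,255,shift=4)
    return cv2.resize(m,(560,420),interpolation=cv2.INTER_AREA)/255.
E
python3 - <<'E'
from fit import *
rs=[];ms=[]
for c in ["top","side"]:
    r=read_camera(c); d=[x for x in silhouettes(c,"case")][0]; rs.append(r);ms.append(d["pixels"].astype(float))
    print(c,d["p"],d["extent"],d["pixels"].sum())
def cost(p): return sum(np.abs(render(r,p)-m).sum() for r,m in zip(rs,ms))
best=None
for a in (.97,1.04):
  for dx in (0,.02):
    x0=np.array([.56+dx,-.06,np.deg2rad(-58),a])
    s=minimize(cost,x0,method="Nelder-Mead",options=dict(initial_simplex=x0+np.r_[np.zeros((1,4)),np.diag([.03,.03,.08,.05])],xatol=1e-4,fatol=1))
    print(s.fun,s.x,np.rad2deg(s.x[2]))
    if best is None or s.fun<best.fun: best=s
np.save("case.npy",best.x)
p=best.x
out=[]
for r,m,w in zip(rs,ms,((255,110,410,270),(225,120,345,230))):
    k=4;im=r["frame"][w[1]:w[3],w[0]:w[2]].copy();im=cv2.resize(im,None,fx=3.2,fy=3.2,interpolation=cv2.INTER_CUBIC)
    E=[(i,j) for i in range(8) for j in range(i) if bin(i^j).count("1")==1]
    for P,col in zip(model(p),((0,255,0),(255,255,0))):
        q=((proj(r,P)+.5-w[:2])*3.2).astype(int)
        for i,j in E: cv2.line(im,tuple(map(int,q[i])),tuple(map(int,q[j])),col,1)
    fin=c2w(np.array([[-.02,.09,.112],[-.1,.09,.05],[-.024,-.057,.062],[-.02,.09,.068]]),*p[:3])
    for u in (proj(r,fin)+.5-w[:2])*3.2: cv2.circle(im,tuple(map(int,u)),3,(0,255,255),-1)
    out.append(im)
h=max(o.shape[0] for o in out)
out=[cv2.copyMakeBorder(o,0,h-o.shape[0],0,0,0) for o in out]
o=np.hstack(out); f=min(1,800/o.shape[1]); o=cv2.resize(o,None,fx=f,fy=f,interpolation=cv2.INTER_AREA)
cv2.imwrite("pics/fit.png",o[:,:,::-1])
E
```

```text
top 0.74 [269.9, 121.6, 394.5, 257.4] 9708
side 0.63 [239.7, 134.5, 328.5, 225.1] 7873
404.3450980392157 [ 0.54751126 -0.11186024 -1.03511435  1.01973445] -59.30768381742087
398.6392156862745 [ 0.54778417 -0.11202975 -1.03401154  1.01549054] -59.24449721679311
399.41176470588243 [ 0.54704478 -0.11197494 -1.03417169  1.01610299] -59.25367315701136
401.9372549019607 [ 0.54756178 -0.11200044 -1.03343704  1.01444388] -59.21158059636578
```

View pics/fit.png

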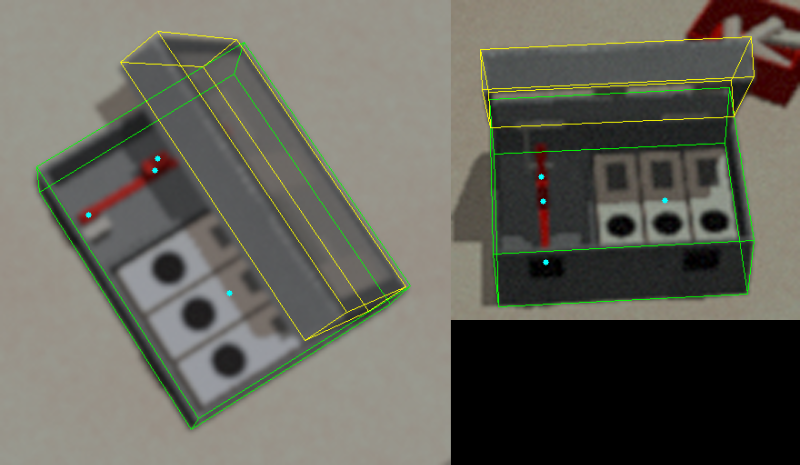

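play_rows --steps '[[[0.045,-0.0016,-0.02,0,0,-0.069,0.087],[0.045,-0.0016,-0.02,0,0,-0.069,0.087],[0.045,-0.0016,-0.02,0,0,-0.069,0.087],[0.045,-0.0016,-0.02,0,0,-0.069,0.087],[0.045,-0.0016,-0.02,0,0,-0.069,0.087],[0.045,-0.0016,-0.02,0,0,-0.069,0.087],[0.045,-0.0016,-0.02,0,0,-0.069,0.087],[0.045,-0.0016,-0.02,0,0,-0.069,0.087],[0.045,-0.0016,-0.02,0,0,-0.069,0.087],[0.045,-0.0016,-0.02,0,0,-0.069,0.087],[0.045,-0.0016,-0.02,0,0,-0.069,0.087],[0.045,-0.0016,-0.02,0,0,-0.069,0.087]]]' --force 40

```text
time_s: 2.2
tool_pos: [0.6033, -0.2432, 0.4356]
tool_rot: [180.0, 0.0, 67.9]
force: [1.3, -0.3, -0.1]
grip_width: 0.0873
grasp_force: 0.0
```

play_rows --steps '[[[0.048,-0.0018,0,0,0,-0.074,0.06],[0.048,-0.0018,0,0,0,-0.074,0.06],[0.048,-0.0018,0,0,0,-0.074,0.06],[0.048,-0.0018,0,0,0,-0.074,0.06],[0.048,-0.0018,0,0,0,-0.074,0.06],[0.048,-0.0018,0,0,0,-0.074,0.06],[0.048,-0.0018,0,0,0,-0.074,0.06],[0.048,-0.0018,0,0,0,-0.074,0.06],[0.048,-0.0018,0,0,0,-0.074,0.06],[0.048,-0.0018,0,0,0,-0.074,0.06],[0.048,-0.0018,0,0,0,-0.074,0.06],[0.048,-0.0018,0,0,0,-0.074,0.06]]]'

```text
time_s: 3.4
tool_pos: [0.5711, 0.3139, 0.4346]
tool_rot: [-180.0, 0.0, 118.7]
force: [0.7, 0.7, 0.4]
grip_width: 0.0604
grasp_force: 0.0
```

```bash
cat > plan.py <<'E'
from h import *
from cell import get_obs
p=np.load("case.npy")
def cw(P): return R.from_euler('z',p[2]).apply(P)+[p[0],p[1],0]
def tool(yaw,tilt):  # yaw of the case/sheet frame (rad), lean back tilt deg: fingers down and to +x
    t=np.deg2rad(tilt); M=np.array([[-np.cos(t),0,np.sin(t)],[0,1,0],[-np.sin(t),0,-np.cos(t)]])
    return R.from_euler('z',yaw)*R.from_matrix(M)
def cur():
    o=get_obs(); return np.array(o["tool_pos"]),R.from_euler('xyz',o["tool_rot"],degrees=True)
def plan(wps,start=None,vmax=.045):
    """wps: (pos,rot,nmin). straight world line per leg, prints tool-frame rows"""
    P,Q=start or cur()
    for pos,rot,nmin in wps:
        d=np.array(pos)-P; w=(Q.inv()*rot).as_rotvec()
        n=max(nmin,int(np.ceil(max(np.linalg.norm(d)/vmax,np.linalg.norm(w)/.13))))
        print("leg n",n,"to",np.round(pos,4),np.round(rot.as_euler('xyz',degrees=True),1))
        for i in range(n):
            print("  ",np.round(np.r_[Q.inv().apply(d/n),w/n],4).tolist()); P=P+d/n; Q=Q*R.from_rotvec(w/n)
E
python3 - <<'E'
from h import *; from plan import *
from cell import *
res=[]
for c in ["wrist","top","side"]:
    r=read_camera(c);m=blue(r);n,l,st,ce=cv2.connectedComponentsWithStats(m)
    if n<2: print(c,"none");continue
    i=1+np.argmax(st[1:,4]);cnt=max(cv2.findContours((l==i).astype('u1'),0,1)[0],key=len)
    w=onz(r,cv2.convexHull(cnt)[:,0],.005)[:,:2]
    print(c,st[i],cv2.minAreaRect((w*1000).astype(np.float32)))
    if c=="wrist":
        cv2.imwrite("pics/w1.png",r["frame"][:,:,::-1])
        h=cv2.cvtColor(r["frame"],cv2.COLOR_RGB2HSV)
        full=cv2.fillConvexPoly(np.zeros_like(m),cv2.convexHull(cnt),1); full=cv2.erode(full,np.ones((9,9)))
        k=((full>0)&(m==0)).astype('u1');n,l,st,ce=cv2.connectedComponentsWithStats(k);i=1+np.argmax(st[1:,4])
        ys,xs=np.where(l==i);w=onz(r,np.c_[xs,ys],.047)[:,:2]; print("grip at z47",cv2.minAreaRect((w*1000).astype(np.float32)),w.mean(0))
E
```

```text
wrist [ 220  102   72   77 4942] ((507.12237548828125, 327.12158203125), (141.51348876953125, 146.4691619873047), 25.682905197143555)
grip at z47 ((507.4383544921875, 328.08172607421875), (15.641620635986328, 47.37545394897461), 24.35935401916504) [0.507247 0.328499]
top [157 195  43  46 929] ((494.4866638183594, 352.6396179199219), (137.5782470703125, 84.20818328857422), 26.32073402404785)
side [ 205  273   48   42 1757] ((510.02020263671875, 326.83935546875), (143.10577392578125, 148.24151611328125), 26.938261032104492)
```

View pics/w1.png

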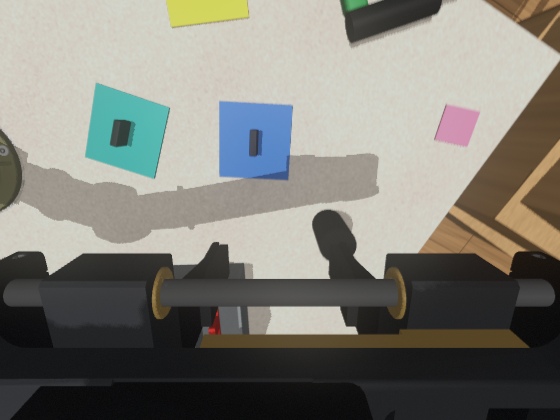

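```bash
python3 - <<'E'
from plan import *; from cell import *
r=read_camera("wrist");v=r["view"];o=-v[:3,:3].T@v[:3,3];P,Q=cur()
print("cam in tool",Q.inv().apply(o-P), "look",Q.inv().apply(-v[2,:3]),get_obs()["qpos"].round(1))
r=load("top0")
print("flask base",onz(r,[[213,147]],0.0), "bin",onz(r,[[440,202]],0.03))
T=tool(np.deg2rad(-64.3),33);z=T.as_matrix()[:,2]
g=np.array([.5075,.327,.033]);tcp=g+.019*z
plan([(tcp-.12*z,T,1),(tcp,T,5)])
E
```

```text
cam in tool [ 0.07926562 -0.00155011 -0.18952308] look [-2.79357233e-01  6.24042398e-04  9.60187037e-01] [ -6.1  24.1 -42.2  53.1  16.7 107.9 -11.6]
flask base [[0.70997807 0.24440419 0.        ]] bin [[ 0.5107601  -0.44681654  0.03      ]]
leg n 8 to [0.4836 0.3766 0.1177] [180.   33.  115.7]
   [0.0121, -0.0058, 0.0397, 0.0019, -0.0719, 0.0065]
   [0.0149, -0.0058, 0.0387, 0.0019, -0.0719, 0.0065]
   [0.0176, -0.0058, 0.0375, 0.0019, -0.0719, 0.0065]
   [0.0202, -0.0059, 0.0362, 0.0019, -0.0719, 0.0065]
   [0.0227, -0.0059, 0.0347, 0.0019, -0.0719, 0.0065]
   [0.0251, -0.006, 0.0329, 0.0019, -0.0719, 0.0065]
   [0.0274, -0.0061, 0.0311, 0.0019, -0.0719, 0.0065]
   [0.0295, -0.0063, 0.029, 0.0019, -0.0719, 0.0065]
leg n 5 to [0.512  0.3177 0.0171] [180.   33.  115.7]
   [0.0, -0.0, 0.024, -0.0, 0.0, -0.0]
   [0.0, -0.0, 0.024, -0.0, 0.0, -0.0]
   [0.0, -0.0, 0.024, -0.0, 0.0, -0.0]
   [0.0, -0.0, 0.024, -0.0, 0.0, -0.0]
   [0.0, -0.0, 0.024, -0.0, 0.0, -0.0]
```

play_rows --steps '[[[0.012,-0.006,0.04,0.002,-0.072,0.0065,0.06],[0.015,-0.006,0.039,0.002,-0.072,0.0065,0.06],[0.0175,-0.006,0.0375,0.002,-0.072,0.0065,0.06],[0.02,-0.006,0.036,0.002,-0.072,0.0065,0.06],[0.0225,-0.006,0.035,0.002,-0.072,0.0065,0.06],[0.025,-0.006,0.033,0.002,-0.072,0.0065,0.06],[0.0275,-0.006,0.031,0.002,-0.072,0.0065,0.06],[0.0295,-0.0063,0.029,0.002,-0.072,0.0065,0.06]]]'

```text
time_s: 4.4
tool_pos: [0.486, 0.3729, 0.1162]
tool_rot: [179.9, 33.2, 115.2]
force: [1.5, 0.8, -0.1]
grip_width: 0.0601
grasp_force: 0.0
```

```bash
python3 - <<'E'
from plan import *
T=tool(np.deg2rad(-64.3),33);z=T.as_matrix()[:,2]
tcp=np.array([.5075,.327,.033])+.019*z
print(get_obs()["qpos"].round(1))
plan([(tcp,T,6)])
E
```

```text
[-31.2  33.7 -36.9  84.8  43.5  93.4 -49.6]
leg n 6 to [0.512  0.3177 0.0171] [180.   33.  115.7]
   [0.0005, -0.0, 0.0194, -0.0004, 0.0006, -0.0012]
   [0.0005, -0.0, 0.0194, -0.0004, 0.0006, -0.0012]
   [0.0005, -0.0001, 0.0194, -0.0004, 0.0006, -0.0012]
   [0.0005, -0.0001, 0.0194, -0.0004, 0.0006, -0.0012]
   [0.0005, -0.0001, 0.0194, -0.0004, 0.0006, -0.0012]
   [0.0005, -0.0001, 0.0194, -0.0004, 0.0006, -0.0012]
```

play_rows --steps '[[[0.0005,0,0.02,0,0,-0.001,0.06],[0.0005,0,0.02,0,0,-0.001,0.06],[0.0005,0,0.02,0,0,-0.001,0.06],[0.0005,0,0.02,0,0,-0.001,0.06],[0.0005,0,0.02,0,0,-0.001,0.06],[0.0005,0,0.0165,0,0,-0.001,0.06],[0,0,0,0,0,0,0.06]]]'

```text
time_s: 5.1
tool_pos: [0.5115, 0.3153, 0.0158]
tool_rot: [-179.5, 33.2, 115.8]
force: [0.5, -0.2, 0.1]
grip_width: 0.06
grasp_force: 0.0
```

play_rows --steps '[[[0,0,0,0,0,0,0.0],[0,0,0,0,0,0,0.0],[0,0,0,0,0,0,0.0],[0,0,0,0,0,0,0.0],[0,0,0,0,0,0,0.0],[0,0,0,0,0,0,0.0],[0,0,0,0,0,0,0.0]]]' --force 45

```text
time_s: 5.8
tool_pos: [0.5107, 0.3195, 0.0178]
tool_rot: [-179.8, 33.0, 115.9]
force: [0.5, 0.2, -0.0]
grip_width: 0.0135
grasp_force: 45.0
```

```bash
cat >> plan.py <<'E'
Tg=tool(np.deg2rad(-64.1),33.1)
off=Tg.inv().apply(np.array([.5075,.327,0])-np.array([.5107,.3195,.0178])); off[1]=0  # sheet origin in tool
TC=tool(p[2],33.1)
def sheet(x,y,z): return cw([x,y,z])-TC.apply(off)
E
python3 - <<'E'
from plan import *
P,Q=cur();print(P,off,get_obs()["qpos"].round(1),get_obs()["time_s"])
plan([(P+[0,0,.15],Q,5),(sheet(-.134,-.057,.17),TC,1),(sheet(-.03,-.057,.113),TC,4)],vmax=.042)
E
```

```text
[0.51068624 0.31946866 0.01780309] [0.01654337 0.         0.01046369] [-27.2  36.5 -34.7  93.   46.9  82.8 -51.5] 5.8
leg n 5 to [0.5107 0.3195 0.1678] [-179.8   33.   115.9]
   [-0.0163, -0.0001, -0.0252, 0.0, 0.0, 0.0]
   [-0.0163, -0.0001, -0.0252, 0.0, 0.0, 0.0]
   [-0.0163, -0.0001, -0.0252, 0.0, 0.0, 0.0]
   [-0.0163, -0.0001, -0.0252, 0.0, 0.0, 0.0]
   [-0.0163, -0.0001, -0.0252, 0.0, 0.0, 0.0]
leg n 9 to [ 0.4344 -0.033   0.1878] [180.   33.1 120.8]
   [-0.0276, -0.0247, 0.0154, -0.0055, -0.0002, -0.0078]
   [-0.0274, -0.025, 0.0153, -0.0055, -0.0002, -0.0078]
   [-0.0272, -0.0253, 0.0151, -0.0055, -0.0002, -0.0078]
   [-0.027, -0.0256, 0.015, -0.0055, -0.0002, -0.0078]
   [-0.0268, -0.0259, 0.0149, -0.0055, -0.0002, -0.0078]
   [-0.0266, -0.0262, 0.0147, -0.0055, -0.0002, -0.0078]
   [-0.0264, -0.0265, 0.0146, -0.0055, -0.0002, -0.0078]
   [-0.0262, -0.0267, 0.0144, -0.0055, -0.0002, -0.0078]
   [-0.026, -0.027, 0.0143, -0.0055, -0.0002, -0.0078]
leg n 4 to [ 0.4876 -0.1224  0.1308] [180.   33.1 120.8]
   [-0.014, -0.0, 0.0261, -0.0, 0.0, -0.0]
   [-0.014, -0.0, 0.0261, -0.0, 0.0, -0.0]
   [-0.014, -0.0, 0.0261, -0.0, 0.0, -0.0]
   [-0.014, -0.0, 0.0261, -0.0, 0.0, -0.0]
```

play_rows --steps '[[[-0.008,0,-0.012,0,0,0,0],[-0.0165,0,-0.025,0,0,0,0],[-0.0165,0,-0.025,0,0,0,0],[-0.0165,0,-0.025,0,0,0,0],[-0.0165,0,-0.025,0,0,0,0],[-0.008,0,-0.013,0,0,0,0],[0,0,0,0,0,0,0]]]'

```text
time_s: 6.5
tool_pos: [0.512, 0.3201, 0.1698]
tool_rot: [180.0, 32.9, 115.8]
force: [0.0, 0.5, -3.5]
grip_width: 0.0133
grasp_force: 45.0
```

play_rows --steps '[[[-0.0138,-0.0125,0.0075,-0.0027,0,-0.004,0],[-0.0275,-0.025,0.0153,-0.0055,0,-0.008,0],[-0.0273,-0.025,0.0152,-0.0055,0,-0.008,0],[-0.0271,-0.0255,0.015,-0.0055,0,-0.008,0],[-0.0269,-0.0255,0.015,-0.0055,0,-0.008,0],[-0.0267,-0.026,0.0148,-0.0055,0,-0.008,0],[-0.0265,-0.0263,0.0146,-0.0055,0,-0.008,0],[-0.0263,-0.0266,0.0145,-0.0055,0,-0.008,0],[-0.026,-0.027,0.0143,-0.0055,0,-0.008,0],[-0.013,-0.0135,0.0071,-0.0027,0,-0.004,0],[0,0,0,0,0,0,0]]]'

```text
time_s: 7.6
tool_pos: [0.4323, -0.0373, 0.1857]
tool_rot: [-179.7, 33.0, 120.6]
force: [-0.1, 1.0, -3.3]
grip_width: 0.013
grasp_force: 45.0
```

```bash
python3 - <<'E'
from plan import *
from cell import *
o=get_obs();print(o["qpos"].round(1),o["grip_width"],o["grasp_force"],o["force"])
r=read_camera("side");cv2.imwrite("pics/s2.png",cv2.resize(r["frame"][90:330,190:430],(720,720),interpolation=3)[:600,:,::-1])
P,Q=cur();print(P,(TC.inv()*Q).as_rotvec(), "sheet case",R.from_euler('z',-p[2]).apply(P+Q.apply(off)-[p[0],p[1],0]))
plan([(sheet(-.03,-.057,.113),TC,6)],vmax=.03)
E
```

```text
[  0.2 -15.7 -24.9 125.3  28.5  67.9  -4.2] 0.012957424491310977 44.99679744243622 [-0.1174342   1.01284801 -3.3163349 ]
[ 0.43338704 -0.03491156  0.18593845] [0.0043054  0.00268778 0.00031814] sheet case [-0.13296429 -0.05891134  0.16816047]
leg n 6 to [ 0.4876 -0.1224  0.1308] [180.   33.1 120.8]
   [-0.0094, 0.0004, 0.017, -0.0007, -0.0004, -0.0001]
   [-0.0094, 0.0004, 0.017, -0.0007, -0.0004, -0.0001]
   [-0.0094, 0.0004, 0.017, -0.0007, -0.0004, -0.0001]
   [-0.0094, 0.0004, 0.0171, -0.0007, -0.0004, -0.0001]
   [-0.0094, 0.0003, 0.0171, -0.0007, -0.0004, -0.0001]
   [-0.0094, 0.0003, 0.0171, -0.0007, -0.0004, -0.0001]
```

View pics/s2.png

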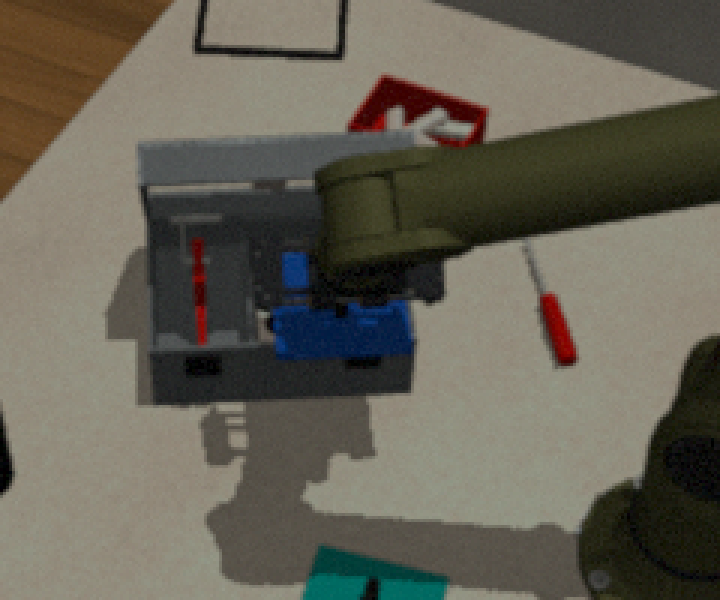

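The side view shows the blue sheet level in the gripper in front of the compartment. Its front edge runs from (282,210) to (326,209) in full-image pixels, and the lid and stay are undisturbed.

```bash
python3 - <<'E'
from plan import *
from cell import *
P,Q=cur(); r=read_camera("side"); m=blue(r)
ys,xs=np.where(m>0);k=(ys>150)&(ys<230)&(xs<340);print("blue extents",xs[k].min(),xs[k].max(),ys[k].min(),ys[k].max())
for z in (0,.005):
  c=np.array([[-.075,.0725,z],[-.075,-.0725,z],[.075,.0725,z],[.075,-.0725,z]])
  S=Q*Tg.inv()*R.from_euler('z',np.deg2rad(-64.3))
  print(z,proj(r,P+Q.apply(off)+S.apply(c)).round(1).tolist())
k2=k&(ys>195)
print([(int(y),int(xs[k&(ys==y)].min()),int(xs[k&(ys==y)].max())) for y in range(190,212,2) if (k&(ys==y)).any()])
E
```

```text
blue extents 280 326 174 210
0 [[281.5, 210.9], [327.3, 208.7], [278.7, 176.0], [322.1, 174.0]]
0.005 [[281.5, 209.9], [327.4, 207.7], [278.7, 175.0], [322.2, 173.0]]
[(190, 320, 324), (192, 282, 324), (194, 280, 325), (196, 280, 325), (198, 280, 325), (200, 281, 326), (202, 282, 326), (204, 281, 326), (206, 281, 326), (208, 281, 326), (210, 282, 285)]
```

play_rows --steps '[[[-0.005,0.0002,0.0085,-0.001,-0.0005,0,0],[-0.0095,0.0004,0.017,-0.001,-0.0005,0,0],[-0.0095,0.0004,0.017,-0.001,-0.0005,0,0],[-0.0095,0.0004,0.017,-0.001,-0.0005,0,0],[-0.0095,0.0004,0.017,0,0,0,0],[-0.0095,0.0004,0.017,0,0,0,0],[-0.0045,0.0002,0.0085,0,0,0,0],[0,0,0,0,0,0,0],[0,0,0,0,0,0,0]]]'

```text
time_s: 8.6
tool_pos: [0.4903, -0.1199, 0.1327]
tool_rot: [179.9, 33.1, 120.9]
force: [-0.3, 0.7, -1.8]
grip_width: 0.0129
grasp_force: 45.0
```

```bash
python3 - <<'E'
from plan import *
from cell import *
o=get_obs();print(o["qpos"].round(1),o["grip_width"],o["force"])
P,Q=cur();print(P,(TC.inv()*Q).as_rotvec(), "sheet case",R.from_euler('z',-p[2]).apply(P+Q.apply(off)-[p[0],p[1],0]))
plan([(sheet(-.024,-.057,.068),TC,6)],vmax=.03)
E
```

```text
[  5.8  -7.8 -18.3 126.4  35.8  55.2  -1. ] 0.012876828970898252 [-0.32172341  0.6995941  -1.79057192]
[ 0.49029596 -0.11987413  0.13270366] [-0.00320014  0.00045592 -0.00268756] sheet case [-0.03080949 -0.05342533  0.11490737]
leg n 6 to [ 0.4907 -0.1276  0.0858] [180.   33.1 120.8]
   [0.0033, -0.0006, 0.0072, 0.0005, -0.0001, 0.0004]
   [0.0033, -0.0006, 0.0072, 0.0005, -0.0001, 0.0004]
   [0.0033, -0.0006, 0.0072, 0.0005, -0.0001, 0.0004]
   [0.0033, -0.0006, 0.0072, 0.0005, -0.0001, 0.0004]
   [0.0033, -0.0006, 0.0072, 0.0005, -0.0001, 0.0004]
   [0.0033, -0.0006, 0.0072, 0.0005, -0.0001, 0.0004]
```

play_rows --steps '[[[0.0033,-0.0006,0.0072,0.0005,0,0.0004,0],[0.0033,-0.0006,0.0072,0.0005,0,0.0004,0],[0.0033,-0.0006,0.0072,0.0005,0,0.0004,0],[0.0033,-0.0006,0.0072,0.0005,0,0.0004,0],[0.0033,-0.0006,0.0072,0.0005,0,0.0004,0],[0.0033,-0.0006,0.0072,0.0005,0,0.0004,0],[0,0,0,0,0,0,0],[0,0,0,0,0,0,0]]]'

```text
time_s: 9.4
tool_pos: [0.4908, -0.1285, 0.0858]
tool_rot: [180.0, 33.1, 120.7]
force: [0.2, 0.8, -2.3]
grip_width: 0.0134
grasp_force: 45.0
```

```bash
python3 - <<'E'
from plan import *
from cell import *
o=get_obs();print(o["qpos"].round(1),o["grip_width"],o["force"])
r=read_camera("side");cv2.imwrite("pics/s3.png",cv2.resize(r["frame"][120:240,210:350],(700,600),interpolation=3)[:,:,::-1])
P,Q=cur();print(P,(TC.inv()*Q).as_rotvec(), "sheet case",R.from_euler('z',-p[2]).apply(P+Q.apply(off)-[p[0],p[1],0]))
plan([(sheet(-.024,-.057,.062),TC,3)],vmax=.03)
E
```

```text
[  6.4  -3.7 -18.4 129.1  40.4  50.4  -6.7] 0.013432010755209669 [ 0.17734021  0.75833181 -2.34324762]
[ 0.49104045 -0.12847374  0.08622864] [-0.00036572 -0.00043491  0.00072988] sheet case [-0.0230228  -0.05715628  0.06842511]
leg n 3 to [ 0.4907 -0.1276  0.0798] [180.   33.1 120.8]
   [0.0014, 0.0001, 0.0016, 0.0001, 0.0001, -0.0002]
   [0.0014, 0.0001, 0.0016, 0.0001, 0.0001, -0.0002]
   [0.0014, 0.0001, 0.0016, 0.0001, 0.0001, -0.0002]
```

View pics/s3.png

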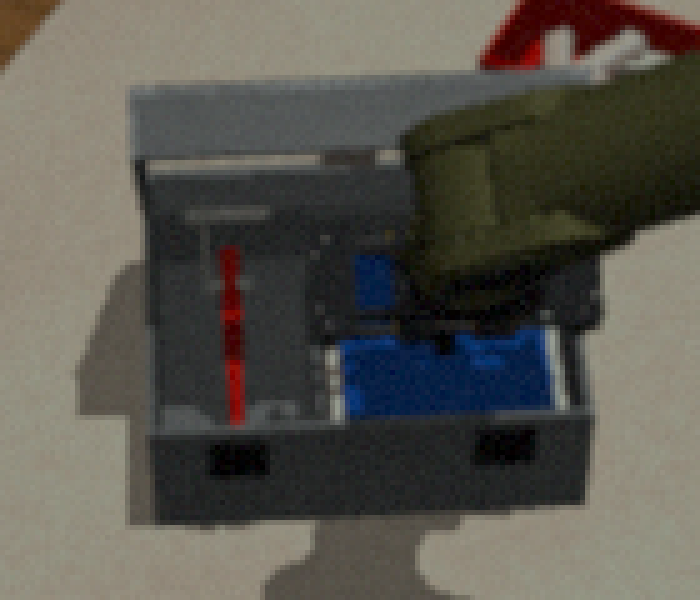

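The sheet sits in the compartment with white margins at both sides, from (340,385) to (552,375) in the crop. I'll lower the last millimetres slowly.

play_rows --steps '[[[0.0011,0,0.0017,0,0,0,0],[0.0008,0,0.0013,0,0,0,0],[0.0005,0,0.0008,0,0,0,0],[0,0,0,0,0,0,0],[0,0,0,0,0,0,0]]]'

```text
time_s: 9.95
tool_pos: [0.4909, -0.1286, 0.0816]
tool_rot: [180.0, 33.1, 120.7]
force: [-0.9, 0.1, -2.4]
grip_width: 0.0135
grasp_force: 45.0
```

play_rows --steps '[[[0.0005,0,0.0008,0,0,0,0],[0.0005,0,0.0008,0,0,0,0],[0,0,0,0,0,0,0],[0,0,0,0,0,0,0]]]'

```text
time_s: 10.35
tool_pos: [0.491, -0.1286, 0.0798]
tool_rot: [180.0, 33.1, 120.7]
force: [0.1, -0.5, -0.8]
grip_width: 0.0129
grasp_force: 45.0
```

play_rows --steps '[[[0.0005,0,0.0008,0,0,0,0],[0,0,0,0,0,0,0],[0,0,0,0,0,0,0]]]'

```text
time_s: 10.65
tool_pos: [0.4914, -0.1288, 0.0798]
tool_rot: [179.9, 33.2, 120.7]
force: [-3.1, 1.6, 5.5]
grip_width: 0.0133
grasp_force: 45.0
```

```bash
python3 - <<'E'
from cell import *
for i in range(4):
    read_camera("wrist"); o=get_obs(); print(o["force"].round(2),o["wrist_torque"].round(3),o["tool_pos"].round(4))
E
```

```text
[-3.28  1.37  4.92] [ 0.259  0.6   -0.233] [ 0.4913 -0.1288  0.0798]
[-2.42  2.27  5.09] [ 0.254  0.497 -0.224] [ 0.4914 -0.1288  0.0798]
[-3.81  1.35  5.45] [ 0.235  0.532 -0.259] [ 0.4914 -0.1288  0.0798]
[-2.52  1.08  5.15] [ 0.273  0.511 -0.282] [ 0.4914 -0.1288  0.0798]
```

play_rows --steps '[[[0,0,-0.0003,0,0,0,0.013],[0,0,0,0,0,0,0.02],[0,0,0,0,0,0,0.03],[0,0,0,0,0,0,0.04],[0,0,0,0,0,0,0.044],[0,0,0,0,0,0,0.044]]]'

```text
time_s: 11.45
tool_pos: [0.4907, -0.1284, 0.0788]
tool_rot: [180.0, 33.1, 120.7]
force: [-0.7, -0.5, 0.1]
grip_width: 0.0409
grasp_force: 0.0
```

```bash
python3 - <<'E'
from plan import *
o=get_obs();P,Q=cur();print(o["force"],o["grip_width"],o["qpos"].round(1))
z=TC.as_matrix()[:,2]
g=cw([-.02,.09,.099])+.019*z
b=cw([0,.147,0])-cw([0,0,0])
plan([(P-.11*z,TC,5),(g-.09*z,TC,1),(g,TC,6)],vmax=.035)
E
```

```text
[-0.73099801 -0.47098583  0.13372015] 0.040945102403925286 [  6.4  -3.  -18.5 129.5  41.2  49.8  -7.7]
leg n 5 to [ 0.46   -0.0768  0.171 ] [180.   33.1 120.8]
   [-0.0, 0.0, -0.022, 0.0, 0.0, -0.0001]
   [-0.0, 0.0, -0.022, 0.0, 0.0, -0.0001]
   [-0.0, 0.0, -0.022, 0.0, 0.0, -0.0001]
   [-0.0, 0.0, -0.022, 0.0, 0.0, -0.0001]
   [-0.0, 0.0, -0.022, 0.0, 0.0, -0.0001]
leg n 5 to [ 0.5951 -0.0155  0.1585] [180.   33.1 120.8]
   [-0.0014, 0.0295, 0.0039, -0.0, 0.0, -0.0]
   [-0.0014, 0.0295, 0.0039, -0.0, 0.0, -0.0]
   [-0.0014, 0.0295, 0.0039, -0.0, 0.0, -0.0]
   [-0.0014, 0.0295, 0.0039, -0.0, 0.0, -0.0]
   [-0.0014, 0.0295, 0.0039, -0.0, 0.0, -0.0]
leg n 6 to [ 0.6202 -0.0577  0.0831] [180.   33.1 120.8]
   [-0.0, 0.0, 0.015, 0.0, -0.0, -0.0]
   [-0.0, 0.0, 0.015, 0.0, -0.0, -0.0]
   [-0.0, 0.0, 0.015, 0.0, -0.0, -0.0]
   [-0.0, 0.0, 0.015, 0.0, -0.0, -0.0]
   [-0.0, 0.0, 0.015, 0.0, -0.0, -0.0]
   [-0.0, 0.0, 0.015, 0.0, -0.0, -0.0]
```

play_rows --steps '[[[0,0,-0.011,0,0,0,0.044],[0,0,-0.022,0,0,0,0.044],[0,0,-0.022,0,0,0,0.044],[0,0,-0.022,0,0,0,0.044],[0,0,-0.022,0,0,0,0.044],[0,0,-0.011,0,0,0,0.044],[0,0,0,0,0,0,0.044]]]'

```text
time_s: 12.15
tool_pos: [0.461, -0.0757, 0.173]
tool_rot: [179.8, 33.2, 120.7]
force: [-0.3, 0.2, 0.0]
grip_width: 0.0441
grasp_force: 0.0
```

play_rows --steps '[[[-0.0007,0.015,0.002,0,0,0,0.044],[-0.0014,0.0295,0.0039,0,0,0,0.044],[-0.0014,0.0295,0.0039,0,0,0,0.044],[-0.0014,0.0295,0.0039,0,0,0,0.044],[-0.0014,0.0295,0.0039,0,0,0,0.044],[-0.0007,0.015,0.002,0,0,0,0.044],[0,0,0,0,0,0,0.044],[0,0,0,0,0,0,0.044]]]'

```text
time_s: 12.95
tool_pos: [0.5947, -0.0162, 0.1571]
tool_rot: [-179.8, 33.1, 120.8]
force: [-0.1, 0.7, -0.3]
grip_width: 0.0442
grasp_force: 0.0
```

```bash
python3 - <<'E'
from plan import *
from cell import *
P,Q=cur();o=get_obs();print(o["qpos"].round(1),o["force"])
z=TC.as_matrix()[:,2];g=cw([-.02,.09,.099])+.019*z
plan([(g,TC,6)],vmax=.035)
a=read_camera("wrist");b=read_camera("side")
u=proj(a,np.array([cw([-.02,.09,.112]),cw([-.02,.09,.068])]));print("fin proj wrist",u,"side",proj(b,cw([-.02,.09,.112])))
im=np.zeros((600,800,3),np.uint8);im[:420,:560]=a["frame"];im[420:600,560:800]=0
c=cv2.resize(b["frame"][125:235,225:345],(240,220),interpolation=3);im[0:220,560:800]=c
cv2.imwrite("pics/w4.png",im[:420,:,::-1])
m=blue(b);ys,xs=np.where(m>0);k=(ys<230);print("blue side",xs[k].min(),xs[k].max(),ys[k].min(),ys[k].max(),k.sum())
c=np.array([[x,y,.067] for x in(-.099,.051) for y in (-.1295,.0155)]);print("expect",proj(b,cw(c)).round(1).tolist())
E
```

```text
[  0.7   7.7 -24.5 108.8  40.1  65.8 -10.3] [-0.08011441  0.6656183  -0.25796176]
leg n 6 to [ 0.6202 -0.0577  0.0831] [180.   33.1 120.8]
   [-0.0001, 0.0002, 0.0148, -0.0004, -0.0001, 0.0]
   [-0.0001, 0.0001, 0.0148, -0.0004, -0.0001, 0.0]
   [-0.0001, 0.0001, 0.0148, -0.0004, -0.0001, 0.0]
   [-0.0001, 0.0001, 0.0148, -0.0004, -0.0001, 0.0]
   [-0.0001, 0.0001, 0.0148, -0.0004, -0.0001, 0.0]
   [-0.0001, 0.0001, 0.0148, -0.0004, -0.0001, 0.0]
fin proj wrist [[280.53602684 224.00657864]
 [280.48091851 188.5491449 ]] side [[255.74779357 180.14992799]]
blue side 278 319 171 203 1078
expect [[321.1, 202.9], [278.9, 205.0], [316.4, 171.0], [276.2, 173.0]]
```

View pics/w4.png

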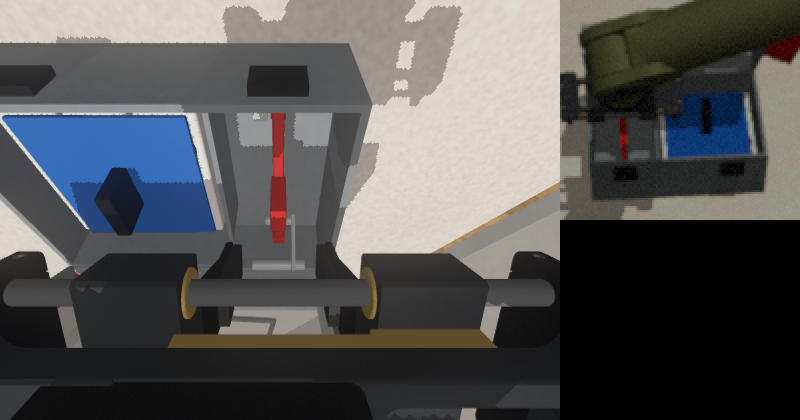

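The blue sheet lies flat on the housings, squared with the compartment. The red fin is at (279,205) in the wrist view, on the centre line between the fingers.

play_rows --steps '[[[0,0,0.015,0,0,0,0.044],[0,0,0.015,0,0,0,0.044],[0,0,0.015,0,0,0,0.044],[0,0,0.015,0,0,0,0.044],[0,0,0.015,0,0,0,0.044],[0,0,0.014,0,0,0,0.044],[0,0,0,0,0,0,0.044]]]'

```text
time_s: 13.75
tool_pos: [0.6194, -0.0593, 0.0815]
tool_rot: [-179.8, 33.0, 120.7]
force: [-0.4, -0.7, 0.5]
grip_width: 0.0441
grasp_force: 0.0
```

play_rows --steps '[[[0,0,0,0,0,0,0],[0,0,0,0,0,0,0],[0,0,0,0,0,0,0],[0,0,0,0,0,0,0],[0,0,0,0,0,0,0],[0,0,0,0,0,0,0]]]' --force 25

```text
time_s: 14.35
tool_pos: [0.6189, -0.0584, 0.0843]
tool_rot: [-179.8, 33.2, 120.7]
force: [-5.1, 0.2, 3.4]
grip_width: 0.013
grasp_force: 25.0
```

```bash
python3 - <<'E'
from plan import *
P,Q=cur();o=get_obs();print(o["qpos"].round(1),o["force"],o["grip_width"],o["grasp_force"])
r=R.from_euler('z',-p[2]).apply(P-[p[0],p[1],0]);print("tcp case",r)
# arc about pivot, tool rotating with stay by -th about case y
piv=cw([-.1,.09,.05]);ax=R.from_euler('z',p[2]).apply([0,1,0])
n=10;d=R.from_rotvec(-ax*.29/n)
newP=piv+d.apply(P-piv);newQ=d*Q
print(np.round(np.r_[Q.inv().apply(newP-P),(Q.inv()*newQ).as_rotvec()],4))
E
```

```text
[  2.5  13.9 -21.6 111.2  45.9  57.7 -13.7] [-5.10369763  0.21129907  3.38346369] 0.013030825178933508 25.000725388526917
tcp case [-0.00973582  0.08859723  0.08430192]
[-0.0006 -0.     -0.0027 -0.     -0.029   0.0001]
```

play_rows --steps '[[[-0.0006,0,-0.0027,0,-0.029,0,0],[-0.0006,0,-0.0027,0,-0.029,0,0],[-0.0006,0,-0.0027,0,-0.029,0,0],[-0.0006,0,-0.0027,0,-0.029,0,0],[-0.0006,0,-0.0027,0,-0.029,0,0],[-0.0006,0,-0.0027,0,-0.029,0,0],[-0.0006,0,-0.0027,0,-0.029,0,0],[-0.0006,0,-0.0027,0,-0.029,0,0],[-0.0006,0,-0.0027,0,-0.029,0,0],[-0.0006,0,-0.0027,0,-0.029,0,0],[0,0,0,0,0,0,0],[0,0,0,0,0,0,0]]]'

```text
time_s: 15.55
tool_pos: [0.6127, -0.0477, 0.1086]
tool_rot: [-179.8, 49.8, 120.7]
force: [-5.0, -3.1, 3.1]
grip_width: 0.0138
grasp_force: 25.0
```

```bash
python3 - <<'E'
from plan import *
from cell import *
P,Q=cur();o=get_obs();print(o["qpos"].round(1),o["force"],o["grip_width"],o["grasp_force"])
r=R.from_euler('z',-p[2]).apply(P-[p[0],p[1],0]);print("tcp case",r)
a=np.arctan2(r[2]-.05,r[0]+.1)-np.arctan2(.0343,.0903);print("stay est",a)
E
```

```text
[ -8.   16.2 -22.  115.7  63.4  67.6 -34.7] [-5.03315053 -3.07308209  3.12878722] 0.013796862440144275 24.99753177165985
tcp case [-0.02207498  0.0886371   0.10855145]
stay est 0.28137343533462333
```

play_rows --steps '[[[0,0,0,0,0,0,0.02],[0,0,0,0,0,0,0.044],[0,0,0,0,0,0,0.044],[0,0,0,0,0,0,0.044],[0,0,0,0,0,0,0.044],[0,0,-0.01,0,0,0,0.044],[0,0,-0.02,0,0,0,0.044],[0,0,-0.025,0,0,0,0.044],[0,0,-0.025,0,0,0,0.044],[0,0,-0.025,0,0,0,0.044],[0,0,-0.01,0,0,0,0.044],[0,0,0,0,0,0,0.044]]]'

```text
time_s: 16.75
tool_pos: [0.5695, 0.0313, 0.1839]
tool_rot: [179.7, 49.7, 120.7]
force: [0.3, 0.6, 0.5]
grip_width: 0.0444
grasp_force: 0.0
```

```bash
python3 - <<'E'
from plan import *
from cell import *
P,Q=cur();o=get_obs();print(P,o["qpos"].round(1),o["force"],o["grip_width"])
a=read_camera("wrist");b=read_camera("side")
def st(t):
    c,s=np.cos(t),np.sin(t); return cw([[-.1+.08*c-.062*s,.09,.05+.08*s+.062*c],[-.1+.08*c-.018*s,.09,.05+.08*s+.018*c]])
for t in (0,.15,.28):print(t,"wrist",proj(a,st(t)).round(1).tolist(),"side",proj(b,st(t)).round(1).tolist())
im=np.zeros((420,800,3),np.uint8);im[:,:560]=a["frame"];im[0:220,560:800]=cv2.resize(b["frame"][125:235,225:345],(240,220),interpolation=3)
cv2.imwrite("pics/w5.png",im[:,:,::-1])
E
```

```text
[0.56953714 0.03131073 0.18387332] [-12.9  10.3 -27.1 112.6  55.3  77.9 -31.6] [0.3302842  0.592742   0.47195938] 0.04436852566297923
0 wrist [[277.2, 204.2], [277.1, 168.9]] side [[255.7, 180.1], [256.2, 188.6]]
0.15 wrist [[277.1, 210.0], [277.1, 176.3]] side [[255.7, 180.1], [256.1, 187.2]]
0.28 wrist [[277.1, 213.6], [277.1, 181.9]] side [[255.8, 180.6], [256.1, 186.3]]
```

View pics/w5.png

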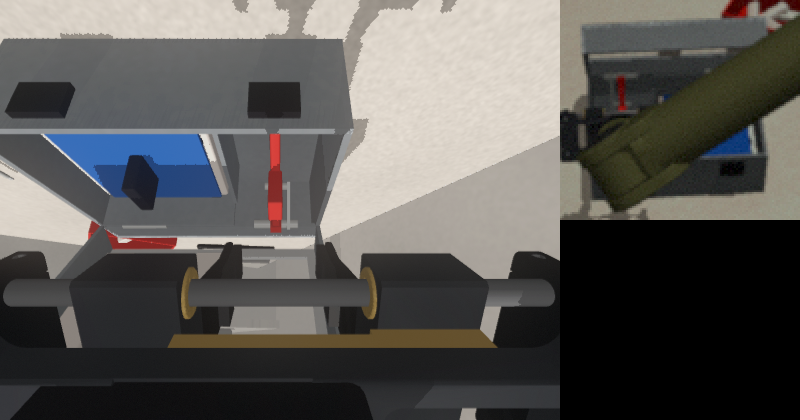

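```bash
python3 - <<'E'
from plan import *
V=tool(p[2],0)
P,Q=cur()
plan([(cw([-.14,.08,.42]),V,1),(cw([.05,0,.42]),V,1),(cw([.05,0,.277]),V,4)],vmax=.045)
E
```

```text
leg n 7 to [0.5449 0.0492 0.42  ] [180.    0.  120.8]
   [-0.0231, -0.0015, -0.0252, -0.0001, 0.124, -0.0001]
   [-0.0198, -0.0015, -0.0279, -0.0001, 0.124, -0.0001]
   [-0.0162, -0.0015, -0.0301, -0.0001, 0.124, -0.0001]
   [-0.0124, -0.0015, -0.0319, -0.0001, 0.124, -0.0001]
   [-0.0083, -0.0015, -0.0332, -0.0001, 0.124, -0.0001]
   [-0.0042, -0.0015, -0.034, -0.0001, 0.124, -0.0001]
   [0.0001, -0.0015, -0.0342, -0.0001, 0.124, -0.0001]
leg n 5 to [ 0.5734 -0.155   0.42  ] [180.    0.  120.8]
   [-0.038, -0.016, 0.0, -0.0, -0.0, -0.0]
   [-0.038, -0.016, 0.0, -0.0, -0.0, -0.0]
   [-0.038, -0.016, 0.0, -0.0, -0.0, -0.0]
   [-0.038, -0.016, 0.0, -0.0, -0.0, -0.0]
   [-0.038, -0.016, 0.0, -0.0, -0.0, -0.0]
leg n 4 to [ 0.5734 -0.155   0.277 ] [180.    0.  120.8]
   [-0.0, 0.0, 0.0358, 0.0, 0.0, -0.0]
   [-0.0, 0.0, 0.0358, 0.0, 0.0, -0.0]
   [-0.0, 0.0, 0.0358, 0.0, 0.0, -0.0]
   [-0.0, 0.0, 0.0358, 0.0, 0.0, -0.0]
```

play_rows --steps '[[[-0.023,-0.0015,-0.025,0,0.124,0,0],[-0.02,-0.0015,-0.028,0,0.124,0,0],[-0.016,-0.0015,-0.03,0,0.124,0,0],[-0.0125,-0.0015,-0.032,0,0.124,0,0],[-0.0085,-0.0015,-0.033,0,0.124,0,0],[-0.004,-0.0015,-0.034,0,0.124,0,0],[0,-0.0015,-0.034,0,0.124,0,0],[0,0,0,0,0,0,0],[0,0,0,0,0,0,0]]]'

```text
time_s: 17.75
tool_pos: [0.5455, 0.0472, 0.4189]
tool_rot: [-180.0, -0.0, 120.5]
force: [0.0, 0.5, -0.0]
grip_width: 0.0005
grasp_force: 0.0
```

play_rows --steps '[[[-0.02,-0.008,0,0,0,0,0],[-0.038,-0.016,0,0,0,0,0],[-0.038,-0.016,0,0,0,0,0],[-0.038,-0.016,0,0,0,0,0],[-0.038,-0.016,0,0,0,0,0],[-0.02,-0.008,0,0,0,0,0],[0,0,0,0,0,0,0],[0,0,0,0,0,0,0]]]'

```text
time_s: 18.55
tool_pos: [0.5736, -0.1552, 0.4179]
tool_rot: [-179.9, -0.2, 120.8]
force: [0.0, 0.3, 0.9]
grip_width: 0.0006
grasp_force: 0.0
```

```bash
python3 - <<'E'
from plan import *
from cell import *
V=tool(p[2],0)
P,Q=cur();o=get_obs();print(P,o["qpos"].round(1),o["time_s"],R.from_euler('z',-p[2]).apply(P-[p[0],p[1],0]))
plan([(cw([.05,0,.277]),V,6)])
E
```

```text
[ 0.57364485 -0.1552247   0.41789524] [ 17.5  11.7  -6.2  66.4   1.2 102.2  42.5] 18.55 [5.03444159e-02 1.34720978e-04 4.17895239e-01]
leg n 6 to [ 0.5734 -0.155   0.277 ] [180.    0.  120.8]
   [-0.0, 0.0, 0.0235, -0.0003, -0.0005, 0.0001]
   [0.0, 0.0, 0.0235, -0.0003, -0.0005, 0.0001]
   [0.0, 0.0, 0.0235, -0.0003, -0.0005, 0.0001]
   [0.0, -0.0, 0.0235, -0.0003, -0.0005, 0.0001]
   [0.0, -0.0, 0.0235, -0.0003, -0.0005, 0.0001]
   [0.0, -0.0, 0.0235, -0.0003, -0.0005, 0.0001]
```

play_rows --steps '[[[0,0,0.0235,0,0,0,0],[0,0,0.0235,0,0,0,0],[0,0,0.0235,0,0,0,0],[0,0,0.0235,0,0,0,0],[0,0,0.0235,0,0,0,0],[0,0,0.0235,0,0,0,0],[0,0,0,0,0,0,0]]]'

```text
time_s: 19.25
tool_pos: [0.572, -0.1532, 0.2748]
tool_rot: [-179.7, -0.3, 120.9]
force: [-0.9, -0.9, 0.3]
grip_width: 0.0002
grasp_force: 0.0
```

```bash
python3 - <<'E'
from plan import *
from cell import *
P,Q=cur();o=get_obs();print(P,o["force"],o["time_s"])
def red(r):
    h=cv2.cvtColor(r["frame"],cv2.COLOR_RGB2HSV);return cv2.inRange(h,(0,150,60),(6,255,255))|cv2.inRange(h,(174,150,60),(180,255,255))
for c,w in (("top",(268,150,330,200)),("side",(235,150,275,225))):
    for nm,r in (("before",load(c+"0")),("now",read_camera(c))):
        m=red(r)[w[1]:w[3],w[0]:w[2]];ys,xs=np.where(m>0)
        print(c,nm,len(xs),(xs.min()+w[0],xs.max()+w[0],ys.min()+w[1],ys.max()+w[1]) if len(xs) else 0)
    for t in (0,.28):
        k,s=np.cos(t),np.sin(t);f=lambda a,b:[-.1+a*k-b*s,.09,.05+a*s+b*k]
        print(t,proj(r,cw([f(.08,.062),f(.08,.018),f(.1,.018),f(.13,.0)])).round(1).tolist())
E
```

```text
[ 0.57200225 -0.15317898  0.27475613] [-0.86772751 -0.89488838  0.2979706 ] 19.25
top before 138 (np.int64(283), np.int64(315), np.int64(163), np.int64(186))
top now 142 (np.int64(282), np.int64(313), np.int64(163), np.int64(186))
0 [[308.6, 164.2], [307.8, 168.2], [313.4, 164.8], [321.4, 161.4]]
0.28 [[303.0, 165.9], [305.9, 167.7], [311.4, 163.8], [320.9, 158.8]]
side before 118 (np.int64(254), np.int64(258), np.int64(169), np.int64(204))
side now 127 (np.int64(253), np.int64(258), np.int64(163), np.int64(204))
0 [[255.7, 180.1], [256.2, 188.6], [256.0, 184.4], [255.8, 181.5]]
0.28 [[255.8, 180.6], [256.1, 186.3], [255.8, 181.1], [255.5, 175.7]]
```

```bash
python3 - <<'E'
from plan import *
from fit import lidR
P,Q=cur();r=R.from_euler('z',-p[2]).apply(P-[p[0],p[1],0]);print(r)
A=np.r_[np.linspace(1.02,0.06,25),.04,.02,.005,-.008]
W=[lidR(a)@[-.18,0,.045]+[.075,0,.1]+np.array([.0095*np.sin(a)**.5 if a>0 else 0,0,0]) for a in A]
prev=r
for a,w in zip(A,W): print(round(a,3),"tool dx %.4f dz %.4f"%(-(w-prev)[0],-(w-prev)[2]), w.round(4)[[0,2]]);prev=w
E
```

```text
[0.04984582 0.00084735 0.27894739]
1.02 tool dx 0.0219 dz 0.0020 [0.0279 0.2769]
0.98 tool dx 0.0071 dz 0.0024 [0.0208 0.2746]
0.94 tool dx 0.0071 dz 0.0027 [0.0137 0.2719]
0.9 tool dx 0.0069 dz 0.0029 [0.0068 0.269 ]
0.86 tool dx 0.0068 dz 0.0032 [-1.000e-04  2.658e-01]
0.82 tool dx 0.0067 dz 0.0035 [-0.0068  0.2623]
0.78 tool dx 0.0066 dz 0.0037 [-0.0133  0.2586]
0.74 tool dx 0.0064 dz 0.0040 [-0.0198  0.2546]
0.7 tool dx 0.0063 dz 0.0042 [-0.0261  0.2504]
0.66 tool dx 0.0061 dz 0.0045 [-0.0322  0.2459]
0.62 tool dx 0.0059 dz 0.0047 [-0.0381  0.2412]
0.58 tool dx 0.0058 dz 0.0049 [-0.0439  0.2363]
0.54 tool dx 0.0056 dz 0.0051 [-0.0494  0.2311]
0.5 tool dx 0.0054 dz 0.0054 [-0.0548  0.2258]
0.46 tool dx 0.0052 dz 0.0056 [-0.06    0.2202]
0.42 tool dx 0.0050 dz 0.0057 [-0.0649  0.2145]
0.38 tool dx 0.0047 dz 0.0059 [-0.0697  0.2086]
0.34 tool dx 0.0045 dz 0.0061 [-0.0742  0.2025]
0.3 tool dx 0.0043 dz 0.0063 [-0.0785  0.1962]
0.26 tool dx 0.0041 dz 0.0064 [-0.0826  0.1898]
0.22 tool dx 0.0038 dz 0.0066 [-0.0864  0.1832]
0.18 tool dx 0.0036 dz 0.0067 [-0.09    0.1765]
0.14 tool dx 0.0034 dz 0.0068 [-0.0934  0.1697]
0.1 tool dx 0.0032 dz 0.0069 [-0.0966  0.1627]
0.06 tool dx 0.0030 dz 0.0070 [-0.0997  0.1557]
0.04 tool dx 0.0015 dz 0.0036 [-0.1012  0.1522]
0.02 tool dx 0.0016 dz 0.0036 [-0.1027  0.1486]
0.005 tool dx 0.0014 dz 0.0027 [-0.1041  0.1459]
-0.008 tool dx 0.0013 dz 0.0023 [-0.1054  0.1436]
```

play_rows --steps '[[[0.011,0,0.001,0,0,0,0],[0.007,0,0.001,0,0,0,0],[0.004,0,0,0,0,0,0],[0.004,0,0.001,0,0,0,0],[0.004,0,0.002,0,0,0,0],[0.007,0,0.003,0,0,0,0],[0.007,0,0.003,0,0,0,0],[0.007,0,0.003,0,0,0,0]]]'

```text
time_s: 20.15
tool_pos: [0.5477, -0.112, 0.2644]
tool_rot: [180.0, -0.0, 120.7]
force: [0.8, -2.7, 3.9]
grip_width: 0.0005
grasp_force: 2.1
```

```bash
python3 - <<'E'
from plan import *
P,Q=cur();o=get_obs();print(R.from_euler('z',-p[2]).apply(P-[p[0],p[1],0]),o["force"],o["wrist_torque"],o["time_s"],o["qpos"].round(1))
E
```

```text
[-3.58623107e-05 -2.85635481e-05  2.64440234e-01] [ 0.79702399 -2.72252994  3.94901512] [-0.47056006 -0.38359127 -0.01011536] 20.15 [16.3  6.2 -8.2 89.9  0.9 84.  38.9]
```

play_rows --steps '[[[0.007,0,0.0025,0,0,0,0],[0.0065,0,0.0037,0,0,0,0],[0.0065,0,0.004,0,0,0,0],[0.0063,0,0.0042,0,0,0,0],[0.006,0,0.0045,0,0,0,0],[0.006,0,0.0047,0,0,0,0],[0.0058,0,0.005,0,0,0,0],[0.0056,0,0.005,0,0,0,0],[0.0054,0,0.0054,0,0,0,0],[0.0052,0,0.0056,0,0,0,0]]]'

```text
time_s: 21.15
tool_pos: [0.5166, -0.0565, 0.2224]
tool_rot: [179.8, -0.2, 120.9]
force: [-3.6, 5.1, 9.8]
grip_width: 0.0003
grasp_force: 4.8
```

play_rows --steps '[[[0.005,0,0.0057,0,0,0,0],[0.0047,0,0.006,0,0,0,0],[0.0045,0,0.006,0,0,0,0],[0.0043,0,0.0063,0,0,0,0],[0.004,0,0.0064,0,0,0,0]]]'

```text
time_s: 21.65
tool_pos: [0.5056, -0.041, 0.1894]
tool_rot: [180.0, 0.0, 120.7]
force: [0.2, 1.1, 2.1]
grip_width: 0.0004
grasp_force: 0.9
```

```bash
python3 - <<'E'
from plan import *
P,Q=cur();o=get_obs();print(R.from_euler('z',-p[2]).apply(P-[p[0],p[1],0]),o["force"],o["wrist_torque"],o["time_s"],o["qpos"].round(1))
E
```

```text
[-8.26151553e-02  1.03068134e-04  1.89426329e-01] [0.21324789 1.12232631 2.12879746] [ 0.04559887 -0.17081248 -0.00301901] 21.65 [ 13.    1.7 -11.6 103.2   0.3  75.1  32.1]
```

play_rows --steps '[[[0.0038,0,0.005,0,0,0,0],[0.0036,0,0.006,0,0,0,0],[0.0034,0,0.006,0,0,0,0],[0.003,0,0.006,0,0,0,0],[0.003,0,0.005,0,0,0,0],[0.002,0,0.004,0,0,0,0],[0.001,0,0.003,0,0,0,0],[0.001,0,0.003,0,0,0,0],[0.001,0,0.0025,0,0,0,0],[0,0,0.002,0,0,0,0]]]'

```text
time_s: 22.65
tool_pos: [0.4945, -0.0223, 0.1471]
tool_rot: [180.0, -0.0, 120.7]
force: [-0.2, 1.2, 1.4]
grip_width: 0.0009
grasp_force: 0.7
```

play_rows --steps '[[[0,0,0.0015,0,0,0,0],[0,0,0.001,0,0,0,0],[0,0,0,0,0,0,0]]]'

```text
time_s: 22.95
tool_pos: [0.4947, -0.0226, 0.1447]
tool_rot: [180.0, -0.0, 120.7]
force: [-0.1, 0.1, 0.2]
grip_width: 0.0002
grasp_force: 0.1
```

play_rows --steps '[[[0,0,0.001,0,0,0,0],[0,0,0.001,0,0,0,0],[0,0,0,0,0,0,0]]]'

```text
time_s: 23.25
tool_pos: [0.4947, -0.0225, 0.1427]
tool_rot: [180.0, -0.0, 120.7]
force: [0.1, 1.0, 0.8]
grip_width: 0.0005
grasp_force: 0.3
```

play_rows --steps '[[[0,0,0.001,0,0,0,0],[0,0,0,0,0,0,0],[0,0,0.001,0,0,0,0],[0,0,0,0,0,0,0]]]'

```text
time_s: 23.65
tool_pos: [0.4947, -0.0225, 0.1407]
tool_rot: [180.0, -0.0, 120.7]
force: [-0.4, 0.5, 0.8]
grip_width: 0.0005
grasp_force: 0.3
```

```bash
python3 - <<'E'
from plan import *
from fit import *
from scipy.optimize import minimize_scalar
P,Q=cur();o=get_obs();print(R.from_euler('z',-p[2]).apply(P-[p[0],p[1],0]),o["force"],o["time_s"])
for c in ("side","top"):
    r=read_camera(c);cv2.imwrite(f"pics/{c}9.png",r["frame"][:,:,::-1])
    d=silhouettes(c,"case")
    if d:
        m=d[0]["pixels"];print(c,d[0]["extent"],[(a,round(float(np.abs(render(r,[*p[:3],a])-m).sum()))) for a in (-.02,0,.02,.04,.07,.1)])
    h=model([*p[:3],0])[1];q=proj(r,h);print(q.min(0),q.max(0))
E
```

```text
[-0.10405974  0.0001573   0.14074245] [-0.38876288  0.53492769  0.78054922] 23.65
side [239.0, 152.0, 328.8, 223.3] [(-0.02, 1907), (0, 1903), (0.02, 1900), (0.04, 1898), (0.07, 1897), (0.1, 1899)]
[237.23712613 150.52476566] [329.51386597 206.76030225]
top [267.0, 125.6, 393.3, 245.9] [(-0.02, 4811), (0, 4807), (0.02, 4804), (0.04, 4802), (0.07, 4804), (0.1, 4812)]
[266.75680316 127.14884073] [384.35554688 253.47120919]
```

play_rows --steps '[[[0,0,0.001,0,0,0,0],[0,0,0.001,0,0,0,0],[0,0,0,0,0,0,0]]]'

```text
time_s: 24.15
tool_pos: [0.4946, -0.0225, 0.1387]
tool_rot: [180.0, -0.0, 120.7]
force: [0.1, 0.5, 0.7]
grip_width: 0.0004
grasp_force: 0.2
```

play_rows --steps '[[[0,0,0.001,0,0,0,0],[0,0,0.001,0,0,0,0],[0,0,0,0,0,0,0]]]'

```text
time_s: 24.45
tool_pos: [0.4947, -0.0225, 0.1367]
tool_rot: [180.0, -0.0, 120.7]
force: [0.5, 0.5, -0.0]
grip_width: 0.0006
grasp_force: 0.2
```

```bash
python3 - <<'E'
from plan import *
from fit import *
a=read_camera("side");b=read_camera("top");w=read_camera("wrist")
im=np.zeros((600,800,3),np.uint8)
im[:300,:400]=cv2.resize(a["frame"][130:235,215:355],(400,300),interpolation=3)
im[:300,400:]=cv2.resize(b["frame"][110:265,255:410][:150],(400,300),interpolation=3)
im[300:,:400]=cv2.resize(w["frame"],(400,300))
im[300:,400:]=cv2.resize(a["frame"],(400,300))
cv2.imwrite("pics/last.png",im[:,:,::-1])
E
```

```text
(no output)
```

View pics/last.png

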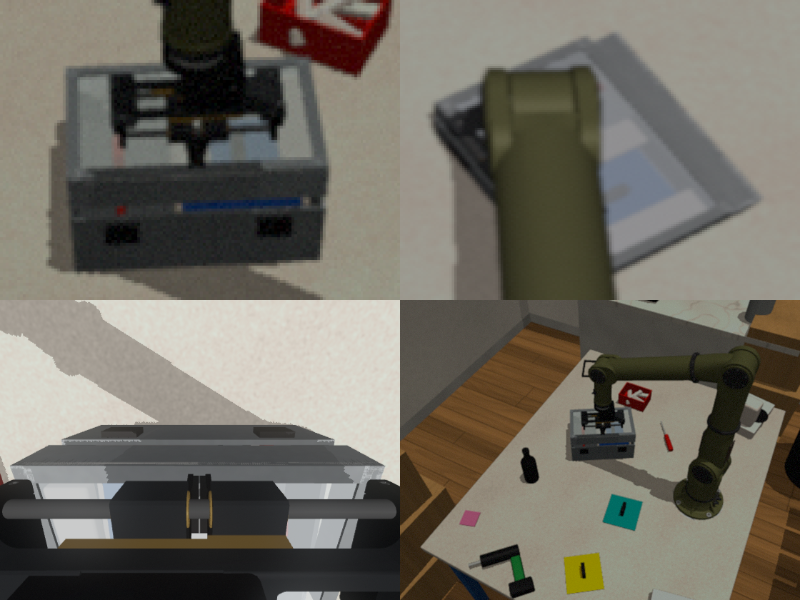

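```bash
python3 - <<'E'
from plan import *
from fit import *
now=read_camera("side");old=cv2.imread("pics/side9.png")[:,:,::-1]
for nm,f in (("old",old),("now",now["frame"])):
    for x0 in (262,310): print(nm,x0,f[180:215,x0-3:x0+4].mean((1,2)).astype(int).tolist())
    m=blue({"frame":f});print("blue strip rows",[(y,int(m[y,275:325].sum()/255)) for y in range(195,210)])
for a in (0,.03,.06,.09):
    q=lambda P:proj(now,cw(np.array([lidR(a)@P+H])))[0].round(1)
    print(a,"lid front: top +y",q([-.2,.06,.045]),"bottom",q([-.2,.06,0]),"top -y",q([-.2,-.08,.045]),"bot",q([-.2,-.08,0]))
print("rim",proj(now,cw([[-.125,.06,.1],[-.125,-.08,.1]])).round(1).tolist())
print("tip",proj(now,cur()[0]).round(1))
E
```

```text
old 262 [112, 116, 115, 116, 116, 116, 103, 70, 48, 47, 50, 53, 44, 37, 39, 39, 37, 38, 38, 39, 42, 45, 48, 47, 49, 47, 40, 32, 23, 16, 17, 15, 14, 13, 14]
old 310 [116, 114, 115, 114, 103, 90, 84, 76, 66, 54, 45, 46, 45, 45, 46, 46, 44, 44, 41, 38, 35, 36, 46, 54, 45, 28, 11, 5, 5, 5, 4, 2, 14, 30, 36]
blue strip rows [(195, 0), (196, 0), (197, 0), (198, 7), (199, 27), (200, 41), (201, 41), (202, 28), (203, 8), (204, 0), (205, 0), (206, 0), (207, 0), (208, 0), (209, 0)]
now 262 [112, 113, 115, 116, 116, 116, 116, 109, 76, 49, 48, 45, 45, 40, 37, 38, 38, 37, 37, 38, 38, 39, 46, 48, 47, 46, 39, 33, 21, 17, 14, 12, 16, 13, 18]
now 310 [116, 115, 114, 114, 113, 105, 90, 85, 80, 62, 47, 44, 43, 43, 45, 43, 44, 40, 43, 41, 34, 37, 44, 52, 44, 27, 14, 7, 3, 3, 4, 3, 17, 30, 37]
blue strip rows [(195, 0), (196, 0), (197, 0), (198, 0), (199, 10), (200, 30), (201, 41), (202, 28), (203, 9), (204, 0), (205, 0), (206, 0), (207, 0), (208, 0), (209, 0)]
0 lid front: top +y [265.8 196.6] bottom [266.  205.4] top -y [308.3 194.4] bot [307.8 203.2]
0.03 lid front: top +y [265.7 195.1] bottom [266.  204.2] top -y [308.4 192.9] bot [307.9 202.1]
0.06 lid front: top +y [265.6 193.5] bottom [266. 203.] top -y [308.4 191.4] bot [307.9 200.8]
0.09 lid front: top +y [265.6 191.9] bottom [265.9 201.7] top -y [308.4 189.8] bot [308.  199.6]
rim [[266.0, 205.4], [307.8, 203.2]]
tip [[283.6 192.5]]
```

play_rows --steps '[[[0,0,0.001,0,0,0,0],[0,0,0.001,0,0,0,0],[0,0,0.001,0,0,0,0],[0,0,0.001,0,0,0,0],[0,0,0,0,0,0,0]]]'

```text
time_s: 25.15
tool_pos: [0.4947, -0.0225, 0.1327]
tool_rot: [180.0, -0.0, 120.7]
force: [0.1, 0.4, 0.6]
grip_width: 0.0003
grasp_force: 0.1
```

play_rows --steps '[[[0,0,0.001,0,0,0,0],[0,0,0.001,0,0,0,0],[0,0,0.001,0,0,0,0],[0,0,0.001,0,0,0,0],[0,0,0,0,0,0,0]]]'

```text
time_s: 25.65
tool_pos: [0.4947, -0.0226, 0.1286]
tool_rot: [180.0, -0.0, 120.7]
force: [-0.4, -0.0, 0.1]
grip_width: 0.0003
grasp_force: 0.1
```

```bash
cat > chk.py <<'E'
from plan import *
from cell import read_camera
P,Q=cur();o=get_obs();print(P,o["force"],o["time_s"])
f=read_camera("side");b=blue(f);f=f["frame"]
for x0 in (262,310): print(x0,f[180:215,x0-3:x0+4].mean((1,2)).astype(int).tolist())
print("blue strip",[(y,int(b[y,275:325].sum()/255)) for y in range(195,210)])
h=cv2.cvtColor(f,cv2.COLOR_RGB2HSV);m=cv2.inRange(h,(0,150,40),(6,255,255))|cv2.inRange(h,(174,150,40),(180,255,255))
ys,xs=np.where(m[150:215,240:275]>0);print("red rows",len(ys),ys.min()+150 if len(ys) else 0,ys.max()+150 if len(ys) else 0)
E
python3 chk.py
```

```text
[ 0.49465059 -0.0225969   0.12863352] [-0.35927864 -0.00902477  0.13051206] 25.65
262 [96, 114, 113, 113, 116, 115, 116, 117, 117, 114, 82, 50, 46, 45, 50, 44, 38, 37, 38, 37, 36, 37, 37, 40, 48, 46, 40, 33, 21, 14, 16, 16, 13, 12, 15]
310 [92, 111, 117, 116, 116, 115, 115, 108, 92, 84, 82, 68, 54, 44, 40, 41, 43, 41, 40, 40, 41, 42, 46, 52, 45, 27, 16, 9, 2, 4, 2, 4, 16, 31, 35]
blue strip [(195, 0), (196, 0), (197, 0), (198, 0), (199, 0), (200, 0), (201, 14), (202, 18), (203, 2), (204, 0), (205, 0), (206, 0), (207, 0), (208, 0), (209, 0)]
red rows 1 204 204
```

play_rows --steps '[[[0,0,0.001,0,0,0,0],[0,0,0.001,0,0,0,0],[0,0,0.001,0,0,0,0],[0,0,0.001,0,0,0,0]]]'

```text
time_s: 26.1
tool_pos: [0.4947, -0.0225, 0.1247]
tool_rot: [180.0, -0.0, 120.7]
force: [-0.5, 1.2, 0.5]
grip_width: 0.0005
grasp_force: 0.6
```

play_rows --steps '[[[0,0,0.001,0,0,0,0],[0,0,0.001,0,0,0,0],[0,0,0.001,0,0,0,0]]]'

```text
time_s: 26.4
tool_pos: [0.4947, -0.0225, 0.1218]
tool_rot: [180.0, -0.0, 120.7]
force: [-0.1, 0.5, 1.8]
grip_width: 0.0006
grasp_force: 0.6
```

```bash
python3 chk.py
```

```text
[ 0.49472057 -0.02251477  0.12176591] [-0.11450008  0.54859863  1.76802989] 26.4
262 [39, 80, 107, 114, 114, 115, 117, 117, 117, 117, 117, 106, 74, 49, 50, 46, 47, 42, 36, 37, 35, 37, 36, 36, 36, 41, 40, 32, 26, 14, 16, 16, 15, 13, 17]
310 [80, 84, 101, 114, 117, 116, 116, 116, 114, 104, 90, 86, 84, 66, 47, 42, 38, 39, 38, 39, 39, 41, 42, 47, 42, 27, 13, 9, 5, 1, 3, 4, 12, 31, 37]
blue strip [(195, 0), (196, 0), (197, 0), (198, 0), (199, 0), (200, 0), (201, 0), (202, 0), (203, 0), (204, 0), (205, 0), (206, 0), (207, 0), (208, 0), (209, 0)]
red rows 0 0 0
```

play_rows --steps '[[[0,0,0.001,0,0,0,0],[0,0,0.001,0,0,0,0],[0,0,0.001,0,0,0,0],[0,0,0,0,0,0,0]]]'

```text
time_s: 26.85
tool_pos: [0.4946, -0.0226, 0.1186]
tool_rot: [180.0, 0.0, 120.7]
force: [-1.1, 0.5, 0.5]
grip_width: 0.0001
grasp_force: 0.0
```

play_rows --steps '[[[0,0,0.001,0,0,0,0],[0,0,0.001,0,0,0,0],[0,0,0,0,0,0,0]]]'

```text
time_s: 27.15
tool_pos: [0.4947, -0.0226, 0.1178]
tool_rot: [180.0, 0.0, 120.7]
force: [-1.9, 0.5, 6.2]
grip_width: 0.0003
grasp_force: 3.3
```

```bash
python3 chk.py
```

```text
[ 0.4946768  -0.02263916  0.11775525] [-1.85585456  0.45622911  6.20369833] 27.15
262 [53, 40, 88, 111, 114, 114, 117, 116, 117, 117, 116, 117, 107, 76, 51, 50, 44, 42, 39, 34, 35, 37, 36, 34, 36, 35, 37, 32, 24, 16, 14, 15, 14, 13, 16]
310 [71, 80, 89, 108, 117, 117, 117, 117, 116, 115, 106, 91, 85, 83, 65, 46, 39, 38, 37, 37, 37, 37, 38, 35, 38, 28, 15, 9, 4, 5, 5, 2, 14, 32, 37]
blue strip [(195, 0), (196, 0), (197, 0), (198, 0), (199, 0), (200, 0), (201, 0), (202, 0), (203, 0), (204, 0), (205, 0), (206, 0), (207, 0), (208, 0), (209, 0)]
red rows 0 0 0
```

play_rows --steps '[[[0,0,0.001,0,0,0,0],[0,0,0.0005,0,0,0,0],[0,0,0,0,0,0,0],[0,0,0,0,0,0,0]]]'

```text
time_s: 27.6
tool_pos: [0.4948, -0.0226, 0.1177]
tool_rot: [180.0, 0.0, 120.7]
force: [-6.5, 0.3, 14.8]
grip_width: 0.0003
grasp_force: 7.3
```

```bash
python3 chk.py
```

```text
[ 0.49475033 -0.02259936  0.11770124] [-6.48936269  0.27596931 14.84984204] 27.6
262 [53, 40, 85, 110, 115, 114, 116, 116, 117, 117, 116, 117, 108, 76, 50, 48, 46, 46, 40, 35, 34, 35, 35, 34, 32, 36, 37, 33, 24, 14, 17, 16, 13, 15, 15]
310 [69, 80, 88, 109, 116, 116, 117, 115, 115, 115, 105, 92, 85, 84, 66, 48, 38, 36, 39, 37, 37, 37, 38, 35, 36, 27, 14, 8, 2, 4, 5, 6, 15, 31, 38]
blue strip [(195, 0), (196, 0), (197, 0), (198, 0), (199, 0), (200, 0), (201, 0), (202, 0), (203, 0), (204, 0), (205, 0), (206, 0), (207, 0), (208, 0), (209, 0)]
red rows 0 0 0
```

play_rows --steps '[[[0,0,-0.002,0,0,0,0],[0,0,-0.008,0,0,0,0],[0,0,-0.02,0,0,0,0],[0,0,-0.03,0,0,0,0],[0,0,-0.04,0,0,0,0],[0,0,-0.04,0,0,0,0],[0,0,-0.03,0,0,0,0],[0,0,-0.01,0,0,0,0],[0,0,0,0,0,0,0],[0,0,0,0,0,0,0],[0,0,0,0,0,0,0]]]'

```text
time_s: 28.75
tool_pos: [0.4937, -0.0226, 0.2932]
tool_rot: [-179.9, -0.1, 120.7]
force: [-0.8, 0.2, -0.3]
grip_width: 0.0004
grasp_force: 0.0
```

```bash
python3 chk.py; python3 - <<'E'
from fit import *
p=np.load("case.npy")
for c in ("top","side"):
    r=read_camera(c)
    for d in silhouettes(c,"case")[:1]:
        m=d["pixels"];print(c,d["extent"],[(a,round(float(np.abs(render(r,[*p[:3],a])-m).sum()))) for a in (-.03,0,.03,.06,.1)])
    for n in ("flask","red_bin","screwdriver"):
        d=silhouettes(c,n); print(n,d[0]["extent"] if d else None)
E
```

```text
[ 0.49365174 -0.02264253  0.29324234] [-0.84321424  0.18986412 -0.27084537] 28.75
262 [112, 112, 112, 113, 113, 112, 112, 112, 112, 113, 114, 113, 105, 74, 47, 46, 43, 45, 37, 34, 34, 34, 35, 33, 33, 34, 34, 30, 21, 13, 15, 17, 12, 12, 12]
310 [115, 113, 113, 112, 113, 112, 113, 111, 111, 110, 101, 87, 84, 82, 66, 47, 39, 34, 35, 38, 36, 35, 36, 36, 33, 26, 16, 7, 3, 3, 5, 5, 14, 30, 34]
blue strip [(195, 0), (196, 0), (197, 0), (198, 0), (199, 0), (200, 0), (201, 0), (202, 0), (203, 0), (204, 0), (205, 0), (206, 0), (207, 0), (208, 0), (209, 0)]
red rows 0 0 0
top [269.3, 134.1, 393.7, 241.8] [(-0.03, 5849), (0, 5871), (0.03, 5885), (0.06, 5912), (0.1, 5933)]
flask [197.4, 114.2, 224.4, 151.8]
red_bin [416.6, 174.3, 463.9, 231.2]
screwdriver [359.4, 266.9, 415.7, 311.1]
side [240.9, 152.8, 328.8, 222.1] [(-0.03, 203), (0, 205), (0.03, 209), (0.06, 213), (0.1, 218)]
flask [168.8, 209.6, 193.2, 257.3]
red_bin [306.2, 112.0, 350.7, 157.1]
screwdriver [364.6, 168.2, 381.9, 212.2]
```

The lid has stayed shut with the arm clear, and the other objects haven't moved.

```bash
python3 -c "from cell import *; print(sign_off())"
```

```text
the job is handed in; nothing more can be done
None
```

I laid the blue separator flat on the housings and let go, lifted the red stay to about 0.28 rad (it clears the pin at 0.15), then lowered the lid until the case was fully shut; I handed in at about 29 s, with the flask, bin and screwdriver undisturbed.

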